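Take the wire spool off the spool stand

ROBOT

A 7-joint arm with a two-finger parallel gripper is mounted at the origin on the work surface. World frame = base frame: x ahead of the robot, y to its left, z up, the work surface at z = 0. Lengths are in m, angles in rad, forces in N, time in s.
With the tool pointing down it reaches from about 0.35 to 0.9 m from the base axis. Payload 19.9 kg.
Tool frame: the origin (TCP) lies at the very end of the fingers, on their centre line; the grasp point (between the pads) lies 19 mm behind it; z points along the fingers, y is the line along which they close (so a half turn about z gives the same grasp; the last joint's range is limited). The gripper opens to 94 mm and grips with 3 to 60 N. Pads are 16 mm wide; open, the fingers measure 119 mm over their backs; the gripper's body (75 mm by 177 mm) begins 78 mm behind the grasp point.
Start: joints at [-1.202, 0.417, -0.01, 1.614, 0.005, 1.111, -0.053], TCP at [0.249, 0.573, 0.179] pointing down, gripper open.
Joint ranges: [-2.81, 2.81], [-0.39, 2.02], [-1.27, 1.25], [0.06, 2.57], [-1.19, 4.33], [0.19, 2], [-2.82, 2.82]. Speed limits (rad/s): [1.89, 1.89, 2.39, 2.39, 3.01, 3.01, 3.01].

INTERFACE

Orientations are given as a unit quaternion [w, x, y, z].
In Python, from plant import * gives the robot as it stands.
- The arm moves only by the tool drive_tool, never from a script. Its argument "moves" is a list of rows, each a list of 7 numbers: the shift along the tool's x, y, z scaled (see below), then the turn, a rotation vector about the tool's x, y, z scaled (see below), then the closure, from -1 (fully open) to 1 (shut). A call has 1 to 5 rows; each row is the pose to reach, as a shift and turn from the pose commanded when the call began, along the tool's axes at that moment, turning the shorter way round; what a row does not reach only later rows make up. The controller multiplies each number of a shift by 750 mm and each number of a turn by 360 degrees. A row lasts 1/10 s, in which the tool goes at most 50 mm and 8.59 degrees, less where a joint would pass 70% of its speed; a pose out of reach is approached as far as the arm can. A call with a number of a shift or a turn outside -1 to 1 is refused whole. A call with a gripper value outside its range is refused whole. The fingers move at their own pace and stop on an object; "squeeze" is the grip in N (left out, the last holds). Time passes only in rows, so rows that repeat a pose let the fingers close. It gives the time, the measured TCP pose, the force, the opening and the grip force at its end, in the units of the state.
- observe(): the state, without advancing time (a new reading comes with each control period).
- get_image(name): name is "side" or "top"; returns (picture, depth): 384x512x3 uint8, red, green, blue; 384x512 float32, m along the optical axis (not along the pixel's ray), 0 where there is no reading.
- camera_info(name): a dict with "intrinsics" (3x3 intrinsics, pixels), "dist_coeffs" ([k1, k2, p1, p2, k3] as OpenCV has them; the pictures are not rectified), "world_from_camera" (4x4, takes a point from camera to world coordinates). Camera axes: x right, y down, z forward; pixel columns grow to the right and rows downward; lengths in m; the calibration is good to about 2 mm. A picture is of the moment at which its call begins. camera_info takes no time and is no camera call.
- hand_in(): hands the job in; it is judged then, once.
The state is a dict: "t": time; "q": joint angles; "joint_velocities": joint speeds; "effort": joint torques, N m; "tool_pos": TCP position; "tool_rot": TCP orientation; "ft_force": force on the tool from outside, world axes, zero at the start; "ft_torque": the same for the moment, N m; "width": finger opening in m; "grip_force": force on a finger pad.
Only numpy, scipy, OpenCV 4.12 (cv2) and the standard library are available. Lean on these libraries where they do the work, as an engineer would, in place of code of your own. Each camera call takes 0.05 s, during which the arm holds its last target. There are 200 camera calls.

TASK

Take the wire spool off the spool stand and stand it upright on the floor of the blue bin that has the two black sleeves in it. The stand's sprung retaining bolt lies over the spool: pull its knob out until it snaps into the outer catch and stays out when you let go, and once the spool is in the bin push the knob fully home again until it snaps in. Feel your way with the knob so that the stand is not dragged out of its place, set the spool down rather than drop it, and leave the other things where they are.

Things in the scene. Friction and masses are not known exactly. Their poses are not given: they have to be found in the camera images.
- stand: Spool stand: grey cast base 200 x 130 mm on rubber feet, top face 18 mm above the bench. 6 kg, loose on the bench: a level pull or push on it of up to 22 N leaves it in place, more than about 28 N drags it. Origin: centre of the base, at bench level. x along the base from the knob end to the spindle end, z up.
- spindle (a point): Top centre of the upright steel spindle, 94 mm above the bench, at x = +55 mm, y = 0 of the stand. 20 mm diameter; it rises from a seat disc (48 mm diameter, top 22 mm above the bench).
- housing (a point): Centre of the knob-side face of the grey guide housing, x = -90 mm, 84 mm above the bench. The housing spans x = -90 to -8 mm of the stand, is 36 mm wide and its screw heads reach 111 mm above the bench. The bolt slides through it along x. Inside, unseen: two sprung roller catches and the outer stop. Stop and outer catch are set differently on every stand: full stroke anywhere from 26 to 54 mm.
- bolt: Retaining bolt with black knob. Origin: middle of the knob's grip, on the bolt's axis, 84 mm above the bench; x along the bolt towards the spindle, parallel to the stand's x. Home: origin at x = -115 mm of the stand; it slides out to -x. Grip: cylinder 26 mm diameter, x = -11 to +11 mm; beyond it an end rim 36 mm diameter, x = -18 to -11 mm. To the other side a 12 mm steel rod.
- bolt_tip (a point): Round tip of the bolt's rod, 155 mm from the bolt's origin. At home it lies 4 mm above the spool's top flange, 15 mm from the spindle's axis on the knob side, and blocks the spool; in the outer catch it is clear of the spool. Let go before the outer catch, the return spring (2 to 4 N) takes it back to 11 mm short of home, still over the spool.
- bolt_end (a point): Centre of the knob's outer end face (x = -18 mm of the bolt). Pulling: 12 N frees it from the home catch within 5 mm, then 3 to 4 N, then a rise to 15 N, 11 to 5 mm before the end, and it snaps into the outer catch against a solid stop, where it stays. Pushing: 7 N frees it, the spring carries it to 11 mm short of home, 9 N snaps it home against a solid stop.
- spool: The spool of wire to be removed: black flanges of 66 mm diameter, wound brass wire (58 mm diameter) between them, 52 mm tall, bore 25 mm, about 0.3 to 0.55 kg, loose. Origin: centre of its lower end; z along its axis. It sits over the stand's spindle with its underside 22 mm above the bench and must rise 72 mm to clear the spindle.
- bin: Open blue plastic bin, outside 240 (x) x 160 (y) x 70 mm high, walls 4 mm, floor 4 mm thick, fixed. Origin: centre of its underside. Two black sleeves stand in it, in its +x end; the rest of the floor is free.
- bin_in (a point): Centre of the bin's inner floor, 4 mm above the bench.
- sleeve_a: Bystander: black slotted-cap sleeve, 44 mm diameter, 85 mm tall, standing in the bin 88 mm towards its +x end, 36 mm to its -y side. Origin: centre of its underside.
- sleeve_b: Bystander: the like sleeve on the bin's +y side.
- insert_box: Bystander: flat box 78 x 52 x 23 mm on the bench. Origin: centre of its underside.
- wrench: Bystander: a 150 mm wrench lying on the bench. Origin: below its middle.
- holder: Bystander: steel taper tool holder, 64 mm diameter, 115 mm tall, standing behind the stand. Origin: centre of its underside.
- big_spool: Bystander: a larger spool (84 mm diameter, 60 mm tall, grey flanges, steel wire) standing on the bench behind the stand; not the one to move. Origin: centre of its underside.
- tube: Bystander: black slotted-cap tube, 56 mm diameter, 120 mm tall, standing behind the stand. Origin: centre of its underside.

How it is judged:
On the way, in this order (a step that is already met when the one before it is completed fails the run):
1. the bolt stays out in its outer catch with the hand off it, more than 22 mm out (x of bolt in the frame of stand below -0.137 m and contact force between the fingers and bolt below 0.1 N), for 0.4 s.
2. the spool stands upright on the floor of the blue bin, released (x of spool in the frame of bin between -0.11 and 0.11 m and y of spool in the frame of bin between -0.07 and 0.07 m and z of spool in the frame of bin below 0.01 m and angle between spool's own z axis and vertical below 0.12 rad and contact force between the fingers and spool below 0.1 N and linear speed of spool below 0.03 m/s), for 0.2 s.
At the end, for the whole second after the job is handed in: The spool stands on the floor of the blue bin (its underside within 6 mm of the floor, within 7 degrees of upright), let go and at rest; the bolt is home within 3 mm and let go; the stand is within 4 mm of where it began; the other things are within 30 mm of where they began (all of step 2 and x of bolt in the frame of stand above -0.118 m and contact force between the fingers and bolt below 0.1 N and distance of stand from where it was at the start of the episode below 0.004 m and angular speed of spool below 0.2 rad/s); the robot touches nothing.
It fails at once if the stand is dragged by more than 4 mm (distance of stand from where it was at the start of the episode above 0.004 m).
It fails at once if the spool is dropped (falls faster than 0.6 m/s out of the fingers) (linear speed of spool above 0.6 m/s and contact force between the fingers and spool below 0.1 N).
It fails at once if another thing is pushed more than 30 mm from its place (distance of any of sleeve_a, sleeve_b, insert_box, wrench, holder, big_spool, tube from where it was at the start of the episode above 0.03 m).
It also fails if it takes over 67 s, if anything falls off the work surface, if the arm or the gripper's body presses on something with over 40 N, if the wrist force passes 120 N, or if a joint passes its speed limit or range.

## Working session

There is one attempt and no reset: what is moved stays moved. The work goes in short steps, Python scripts to look and compute and a tool call to move; the robot and the scene stay as the last step left them, time stands still between calls to the robot, and variables do not carry over. Pictures are saved under pics/ and viewed, at most 10 in all, crops included, and the job is handed in when it is done.

Besides the shell and the picture viewer there is one more tool, called after ">>>" by a JSON object that holds its "op" and its "data". drive_tool: Moves the arm, as the interface text tells. Its arguments: {"type":"object","properties":{"moves":{"type":"array","items":{"type":"array","items":{"type":"number"}}},"squeeze":{"type":"number"}},"required":["moves"]}

```bash
ls; mkdir -p pics; cat > h.py <<'E'
from plant import *
import numpy as np, cv2
from scipy.spatial.transform import Rotation as R
def snap(n,f):
    im,d=get_image(n); cv2.imwrite(f'pics/{f}.png',im[:,:,::-1]); np.savez(f'pics/{f}.npz',im=im,d=d); return im,d
def pts(n,d):
    c=camera_info(n);K=np.array(c['intrinsics']);D=np.array(c['dist_coeffs']);T=np.array(c['world_from_camera'])
    v,u=np.mgrid[:d.shape[0],:d.shape[1]]
    p=cv2.undistortPoints(np.stack([u,v],-1).reshape(-1,1,2).astype(float),K,D).reshape(d.shape+(2,))
    P=np.dstack([p*d[...,None],d])
    return P@T[:3,:3].T+T[:3,3]
def st():
    s=observe(); q=s['tool_rot']; return s,R.from_quat([q[1],q[2],q[3],q[0]]).as_matrix()
E
python3 - <<'E'
from h import *
for n in('top','side'):
    im,d=snap(n,n+'0'); c=camera_info(n); print(n,np.round(c['world_from_camera'],3).tolist(), (d>0).mean())
s,r=st();print(s['t'],s['tool_pos'],r.round(3).tolist(),s['width'],s['ft_force'])
a=cv2.imread('pics/top0.png');b=cv2.imread('pics/side0.png');cv2.imwrite('pics/v1.png',cv2.resize(a,(800,600)));cv2.imwrite('pics/v2.png',cv2.resize(b,(800,600)))
E
```

```text
pics
top [[-0.175, -0.965, 0.198, 0.37], [-0.985, 0.172, -0.033, 0.018], [-0.002, -0.2, -0.98, 1.116], [0.0, 0.0, 0.0, 1.0]] 0.9960835774739584
side [[0.995, -0.077, 0.069, 0.493], [-0.103, -0.647, 0.755, -0.819], [-0.014, -0.758, -0.652, 0.804], [0.0, 0.0, 0.0, 1.0]] 0.9961700439453125
0.1 [0.24890642 0.57291512 0.17818369] [[-0.917, 0.398, -0.0], [0.398, 0.917, -0.001], [-0.0, -0.001, -1.0]] 0.09414742556553989 [-0.15428101 -0.74572649  0.55899969]
```

View pics/v1.png

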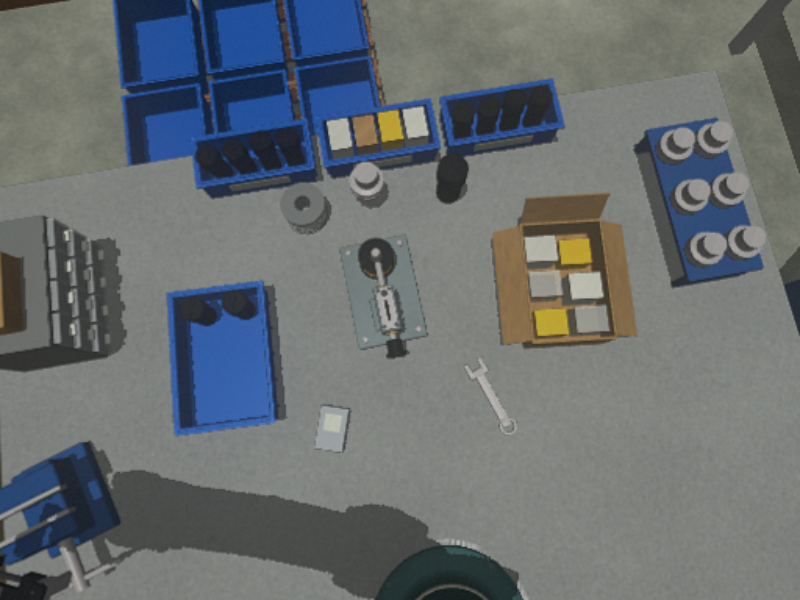

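View pics/v2.png

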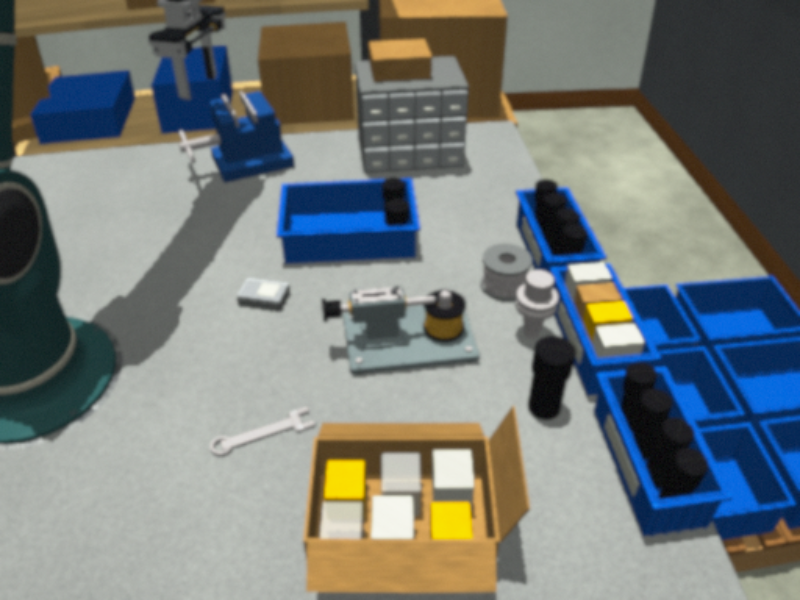

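The top view shows the spool at (376,257), the knob at (397,347) and the bin at (222,357), with the sleeves at the far end of the bin. The side view shows the same layout: knob at (331,309), spool at (445,312). Next I'll turn these into positions.

```bash
cat > m.py <<'E'
from h import *
for n,box in(('top',(215,145,280,235)),('side',(200,175,310,245))):
    z=np.load(f'pics/{n}0.npz');im=z['im'].astype(int);P=pts(n,z['d'])
    u0,v0,u1,v1=box; Q=P[v0:v1,u0:u1].reshape(-1,3);C=im[v0:v1,u0:u1].reshape(-1,3)
    # base plate top
    b=Q[(abs(Q[:,2]-.018)<.005)]
    print(n,'base z',np.median(b[:,2]),cv2.minAreaRect(b[:,:2].astype(np.float32)))
    dark=C.max(1)<60
    k=Q[dark&(Q[:,2]>.045)]
    for nm,s in(('knob',k[k[:,0]<.56]),('flange',k[(k[:,0]>.56)&(abs(k[:,2]-.074)<.006)])):
        if len(s): print(nm,len(s),s.min(0).round(4),s.max(0).round(4),np.median(s,0).round(4),(cv2.minEnclosingCircle(s[:,:2].astype(np.float32))))
    s=Q[(Q[:,2]>.086)&(Q[:,2]<.1)]
    print('high',len(s),s.min(0),s.max(0))
    # bin blue
    blue=(im[...,2]>im[...,0]+60)&(im[...,2]>90)
    s=P[blue&(abs(P[...,2]-.07)<.006)&(P[...,1]>.1)&(P[...,1]<.45)&(P[...,0]<.8)&(P[...,0]>.3)]
    print('bin rim',len(s),cv2.minAreaRect(s[:,:2].astype(np.float32)),np.median(s[:,2]))
E
python3 m.py
```

```text
top base z 0.01655466238639114 ((0.6016092300415039, 0.012647904455661774), (0.19988738000392914, 0.1295311599969864), 1.7669456005096436)
knob 118 [ 0.3696 -0.008   0.0742] [0.5599 0.0232 1.1164] [0.4828 0.0088 0.0939] ((0.4647626280784607, 0.014120942912995815), 0.0953487679362297)
flange 285 [ 0.625 -0.018  0.068] [0.6878 0.0436 0.0762] [0.6581 0.014  0.0722] ((0.6561240553855896, 0.013860588893294334), 0.03227892890572548)
high 282 [ 0.46896579 -0.00737856  0.0860075 ] [0.66514541 0.03003819 0.09999594]
bin rim 1156 ((0.5254940390586853, 0.31574660539627075), (0.17436738312244415, 0.25352123379707336), 87.24562072753906) 0.06795457153535767
side base z 0.017956116977574765 ((0.6247106194496155, 0.04057668149471283), (0.24631574749946594, 0.1904430091381073), 2.0126211643218994)
knob 88 [ 0.4727 -0.8194  0.0789] [0.495  0.0107 0.8044] [ 0.4837 -0.0009  0.0925] ((0.4850684404373169, -0.40437784790992737), 0.41521018743515015)
flange 210 [ 0.6269 -0.0202  0.069 ] [0.6848 0.0399 0.0787] [6.594e-01 1.000e-04 7.400e-02] ((0.655531108379364, 0.01094573363661766), 0.03237668052315712)
high 418 [ 0.47004848 -0.01163301  0.08600539] [0.66707772 0.02516182 0.09988539]
bin rim 829 ((0.5248856544494629, 0.31519946455955505), (0.18239648640155792, 0.2551044821739197), 87.03506469726562) 0.06937346136721578
```

```bash
cat > g.py <<'E'
import sys
from h import *
# usage: g.py x y z [world angle of tool y, deg] -> move row
a=[float(v) for v in sys.argv[1:]]
s,r=st(); d=np.array(a[:3])-s['tool_pos']
th=np.radians(a[3] if len(a)>3 else 91.7)
y=np.array([np.cos(th),np.sin(th),0]); z=np.array([0,0,-1.]); T=np.c_[np.cross(y,z),y,z]
rv=R.from_matrix(r.T@T).as_rotvec()
print('t',s['t'],'pos',s['tool_pos'].round(4),'d',d.round(4),'row',(r.T@d/.75).round(4),(rv/2/np.pi).round(4),'F',np.round(s['ft_force'],1),'w',round(s['width'],4))
E
python3 g.py .4867 .0085 .18
```

```text
t 0.1 pos [0.2489 0.5729 0.1782] d [ 0.2378 -0.5644  0.0018] row [-0.5907 -0.5639 -0.0018] [-0.0002 -0.     -0.0699] F [-0.2 -0.7  0.6] w 0.0941
```

>>> {"op": "drive_tool", "data": {"moves": [[-0.59,-0.564,-0.002,0,0,-0.07,-1],[-0.59,-0.564,-0.002,0,0,-0.07,-1],[-0.59,-0.564,-0.002,0,0,-0.07,-1],[-0.59,-0.564,-0.002,0,0,-0.07,-1],[-0.59,-0.564,-0.002,0,0,-0.07,-1]]}}

```text
t: 0.6
tool_pos: [0.3458, 0.3418, 0.1792]
tool_rot: [-0.0, -0.015, 1.0, -0.0]
ft_force: [1.8, 0.2, 1.2]
width: 0.094
grip_force: 0.0
```

```bash
python3 g.py .4867 .0085 .18
```

```text
t 0.6 pos [0.3458 0.3418 0.1792] d [ 0.1409 -0.3333  0.0008] row [-0.1742 -0.45   -0.001 ] [-0.     -0.      0.0001] F [1.8 0.2 1.2] w 0.094
```

>>> {"op": "drive_tool", "data": {"moves": [[-0.174,-0.45,-0.001,0,0,0,-0.2],[-0.174,-0.45,-0.001,0,0,0,-0.2],[-0.174,-0.45,-0.001,0,0,0,-0.2],[-0.174,-0.45,-0.001,0,0,0,-0.2],[-0.174,-0.45,-0.001,0,0,0,-0.2]]}}

```text
t: 1.1
tool_pos: [0.4429, 0.1116, 0.18]
tool_rot: [0.0, -0.015, 1.0, 0.0]
ft_force: [1.6, 0.7, -0.3]
width: 0.0582
grip_force: 0.0
```

```bash
python3 g.py .4867 .0085 .1
```

```text
t 1.1 pos [0.4429 0.1116 0.18  ] d [ 0.0438 -0.1031 -0.08  ] row [-0.0542 -0.1392  0.1067] [0.     0.     0.0001] F [ 1.6  0.7 -0.3] w 0.0582
```

>>> {"op": "drive_tool", "data": {"moves": [[-0.054,-0.139,0,0,0,0,-0.2],[-0.054,-0.139,0,0,0,0,-0.2],[-0.054,-0.139,0.08,0,0,0,-0.2],[-0.054,-0.139,0.08,0,0,0,-0.2],[-0.054,-0.139,0.08,0,0,0,-0.2]]}}

```text
t: 1.6
tool_pos: [0.4849, 0.0107, 0.1187]
tool_rot: [-0.002, -0.015, 1.0, -0.0]
ft_force: [-1.1, 0.3, 0.6]
width: 0.0562
grip_force: 0.0
```

```bash
python3 g.py .4867 .0085 .065; python3 - <<'E'
from h import *
a,_=snap('side','s1');b,_=snap('top','t1')
v=np.hstack([cv2.resize(a[110:260,180:330],(400,400),interpolation=2),cv2.resize(b[130:250,190:310],(400,400),interpolation=2)])
cv2.imwrite('pics/v3.png',v[:,:,::-1])
E
```

```text
t 1.6 pos [0.4849 0.0107 0.1187] d [ 0.0018 -0.0022 -0.0537] row [-0.0026 -0.003   0.0716] [-0.0001 -0.0006  0.    ] F [-1.1  0.3  0.6] w 0.0562
```

View pics/v3.png

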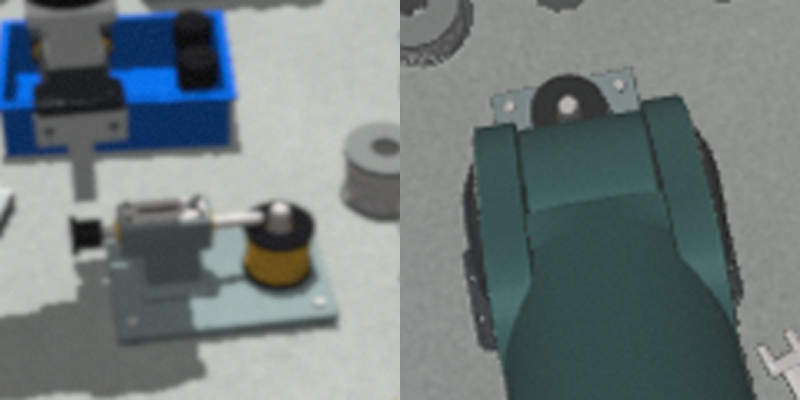

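The side view shows the fingers directly above the knob: finger column at 85, knob at 87 in the crop. I'll descend.

>>> {"op": "drive_tool", "data": {"moves": [[-0.002,-0.002,0.035,0,0,0,-0.2],[-0.002,-0.002,0.0716,0,0,0,-0.2],[-0.002,-0.002,0.0716,0,0,0,-0.2],[-0.002,-0.002,0.0716,0,0,0,-0.2]]}}

```text
t: 2.1
tool_pos: [0.4883, 0.0099, 0.0677]
tool_rot: [0.0, -0.016, 1.0, 0.0]
ft_force: [-0.3, -0.2, 0.0]
width: 0.0562
grip_force: 0.0
```

```bash
python3 g.py .4867 .0085 .065
```

```text
t 2.1 pos [0.4883 0.0099 0.0677] d [-0.0016 -0.0014 -0.0027] row [ 0.0022 -0.0018  0.0036] [0.     0.0001 0.0002] F [-0.3 -0.2  0. ] w 0.0562
```

>>> {"op": "drive_tool", "data": {"moves": [[0.001,-0.001,0.0036,0,0,0,-0.1],[0.001,-0.001,0.0036,0,0,0,0.2],[0.001,-0.001,0.0036,0,0,0,0.6],[0.001,-0.001,0.0036,0,0,0,0.6],[0.001,-0.001,0.0036,0,0,0,0.6]], "squeeze": 12}}

```text
t: 2.6
tool_pos: [0.4872, 0.0084, 0.0638]
tool_rot: [0.0, -0.015, 1.0, -0.0]
ft_force: [-0.7, 3.3, -1.3]
width: 0.0233
grip_force: 2.0
```

>>> {"op": "drive_tool", "data": {"moves": [[0,0,0,0,0,0,0.6],[0,0,0,0,0,0,0.6]]}}

```text
t: 2.8
tool_pos: [0.4871, 0.0088, 0.0636]
tool_rot: [0.0, -0.015, 1.0, 0.0]
ft_force: [-0.1, 5.3, 0.9]
width: 0.0213
grip_force: 10.7
```

>>> {"op": "drive_tool", "data": {"moves": [[0,0.002,0,0,0,0,0.6],[0,0.002,0,0,0,0,0.6]]}}

```text
t: 3.0
tool_pos: [0.4871, 0.0091, 0.0636]
tool_rot: [0.0, -0.015, 1.0, -0.001]
ft_force: [0.9, -3.0, 0.9]
width: 0.0213
grip_force: 10.7
```

```bash
python3 - <<'E'
from h import *
s,r=st();print(s['ft_force'],s['width'],s['grip_force'],s['tool_pos'])
a,_=snap('side','s2')
cv2.imwrite('pics/v4.png',cv2.resize(a[160:240,190:300],(770,560),interpolation=2)[:,:,::-1])
E
```

```text
[ 0.8861406  -3.01093129  0.91180017] 0.021313926613755526 10.7331982254982 [0.48711258 0.00905656 0.06356554]
```

View pics/v4.png

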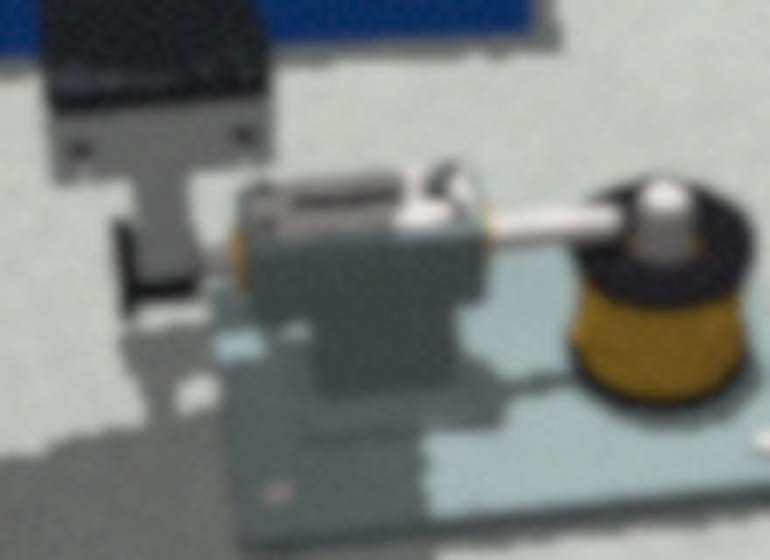

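Two-sided grip on the knob: the finger sits just inside the rim (rim at x≈125, finger at 165 in the crop). Next comes a gentle pull.

>>> {"op": "drive_tool", "data": {"moves": [[0.001,-0.001,0,0,0,0,0.6],[0.002,-0.001,0,0,0,0,0.6],[0.002,-0.001,0,0,0,0,0.6]], "squeeze": 20}}

```text
t: 3.35
tool_pos: [0.4863, 0.009, 0.0637]
tool_rot: [0.001, -0.015, 1.0, -0.0]
ft_force: [6.3, -2.1, -5.3]
width: 0.021
grip_force: 16.2
```

>>> {"op": "drive_tool", "data": {"moves": [[0.001,0,0,0,0,0,0.6],[0.002,0,0,0,0,0,0.6],[0.002,0,0,0,0,0,0.6]]}}

```text
t: 3.65
tool_pos: [0.4855, 0.009, 0.0642]
tool_rot: [0.002, -0.015, 1.0, -0.0]
ft_force: [6.6, -2.4, 3.1]
width: 0.0197
grip_force: 17.4
```

>>> {"op": "drive_tool", "data": {"moves": [[0.001,0,0,0,0,0,0.6],[0.002,0,0,0,0,0,0.6],[0.002,0,0,0,0,0,0.6]]}}

```text
t: 3.95
tool_pos: [0.4848, 0.009, 0.0645]
tool_rot: [0.002, -0.015, 1.0, 0.0]
ft_force: [9.3, -2.5, 5.1]
width: 0.0191
grip_force: 18.2
```

```bash
python3 - <<'E'
from h import *
z=np.load('pics/s2.npz');P=pts('side',z['d'])
for col in (211,213,215):
    for v in range(186,206,1): print(col,v,P[v,col].round(4),z['im'][v,col]) if col==213 or v in(198,200) else 0
s,_=st();print(s['ft_force'])
E
```

```text
211 198 [ 0.4813 -0.0127  0.1027] [89 90 89]
211 200 [ 0.4807 -0.0034  0.0885] [48 49 49]
213 186 [ 0.4881 -0.012   0.1372] [97 98 98]
213 187 [ 0.4879 -0.0159  0.1376] [95 97 98]
213 188 [ 0.4877 -0.0132  0.1325] [96 97 96]
213 189 [ 0.4875 -0.0134  0.1297] [97 98 99]
213 190 [ 0.4873 -0.0112  0.1249] [97 98 98]
213 191 [ 0.4872 -0.0129  0.1233] [97 97 97]
213 192 [ 0.487  -0.0137  0.1211] [97 97 97]
213 193 [ 0.4868 -0.0115  0.1163] [96 97 98]
213 194 [ 0.4866 -0.0118  0.1135] [97 96 96]
213 195 [ 0.4864 -0.0154  0.1136] [96 99 98]
213 196 [ 0.4862 -0.0144  0.1097] [97 99 99]
213 197 [ 0.486  -0.0101  0.103 ] [95 96 97]
213 198 [ 0.4858 -0.0125  0.1021] [89 92 90]
213 199 [ 0.4856 -0.0113  0.098 ] [73 73 74]
213 200 [ 0.4854 -0.0047  0.0891] [46 48 47]
213 201 [ 0.4851 -0.0011  0.0829] [27 31 30]
213 202 [ 0.485  -0.0014  0.0801] [59 59 57]
213 203 [ 0.4848 -0.0043  0.0795] [121 123 120]
213 204 [0.4837 0.0797 0.0013] [167 172 167]
213 205 [ 0.4835  0.0787 -0.0013] [176 179 174]
215 198 [ 0.4904 -0.013   0.102 ] [86 87 87]
215 200 [ 0.49   -0.0042  0.0882] [33 36 35]
[ 9.3406889  -2.50957599  5.0676134 ]
```

```bash
python3 - <<'E'
from h import *
z=np.load('pics/s1.npz');P=pts('side',z['d'])
for u in (210,212):
    for v in range(170,198,2): print(u,v,P[v,u].round(4),z['im'][v,u])
E
```

```text
210 170 [ 0.4846 -0.0303  0.1972] [94 95 96]
210 172 [ 0.4842 -0.0302  0.1917] [96 97 96]
210 174 [ 0.4839 -0.0306  0.1866] [95 97 97]
210 176 [ 0.4835 -0.0274  0.1786] [94 96 96]
210 178 [ 0.4831 -0.0282  0.1737] [95 95 95]
210 180 [ 0.4827 -0.0285  0.1684] [95 96 96]
210 182 [ 0.4823 -0.0264  0.1612] [94 99 96]
210 184 [ 0.482  -0.0289  0.1576] [105 107 105]
210 186 [4.789e-01 1.549e-01 1.000e-04] [171 175 169]
210 188 [0.4786 0.1454 0.001 ] [190 193 188]
210 190 [0.4783 0.137  0.0011] [188 194 187]
210 192 [ 0.4779  0.1322 -0.0018] [126 129 126]
210 194 [0.4795 0.008  0.0973] [31 33 33]
210 196 [0.4791 0.0026 0.0958] [23 24 23]
212 170 [ 0.4888 -0.0281  0.1951] [95 97 98]
212 172 [ 0.4885 -0.0288  0.1902] [93 96 95]
212 174 [ 0.4881 -0.0304  0.1861] [95 97 96]
212 176 [ 0.4878 -0.0297  0.1801] [96 96 96]
212 178 [ 0.4874 -0.0273  0.1726] [96 97 97]
212 180 [ 0.4871 -0.0299  0.1691] [95 97 96]
212 182 [ 0.4867 -0.0278  0.1619] [95 97 97]
212 184 [ 0.4864 -0.0297  0.1578] [106 109 107]
212 186 [ 0.4843  0.159  -0.0037] [175 181 175]
212 188 [0.484  0.1454 0.0005] [189 195 187]
212 190 [ 0.4836  0.1387 -0.0008] [190 193 188]
212 192 [0.4844 0.0141 0.0977] [117 120 116]
212 194 [0.4841 0.0069 0.0978] [25 23 24]
212 196 [0.4838 0.0042 0.0939] [18 19 21]
```

The pads hold only the top of the knob, because the depth image puts the fingertips about 34 mm above the reported TCP z. I see this in both poses (0.154 against 0.119, and 0.097 against 0.064). I'll release, go 34 mm lower and grip again, and apply this offset from here on.

>>> {"op": "drive_tool", "data": {"moves": [[-0.005,0,0,0,0,0,0.6],[-0.005,0,0,0,0,0,-0.2],[-0.005,0,0,0,0,0,-0.2],[-0.005,0,0,0,0,0,-0.2],[-0.005,0,0,0,0,0,-0.2]]}}

```text
t: 4.45
tool_pos: [0.4861, 0.0092, 0.0634]
tool_rot: [-0.0, -0.015, 1.0, -0.0]
ft_force: [0.1, -0.8, 0.5]
width: 0.0474
grip_force: 0.0
```

```bash
python3 g.py .4867 .0095 .031
```

```text
t 4.45 pos [0.4861 0.0092 0.0634] d [ 0.0006  0.0003 -0.0324] row [-0.0009  0.0004  0.0432] [-0.     -0.      0.0001] F [ 0.1 -0.8  0.5] w 0.0474
```

>>> {"op": "drive_tool", "data": {"moves": [[-0.001,0.0004,0.02,0,0,0,-0.2],[-0.001,0.0004,0.043,0,0,0,-0.2],[-0.001,0.0004,0.043,0,0,0,0.2],[-0.001,0.0004,0.043,0,0,0,0.5],[-0.001,0.0004,0.043,0,0,0,0.5]], "squeeze": 15}}

```text
t: 4.95
tool_pos: [0.4874, 0.0094, 0.032]
tool_rot: [0.0, -0.015, 1.0, 0.0]
ft_force: [0.6, -0.1, -0.3]
width: 0.0358
grip_force: 0.0
```

>>> {"op": "drive_tool", "data": {"moves": [[0,0,0,0,0,0,0.5],[0,0,0,0,0,0,0.5]]}}

```text
t: 5.15
tool_pos: [0.4874, 0.009, 0.0319]
tool_rot: [0.001, -0.015, 1.0, -0.0]
ft_force: [-0.1, -3.0, 4.7]
width: 0.0258
grip_force: 15.0
```

Width is now 25.8 mm, which matches the 26 mm grip. Now the pull.

>>> {"op": "drive_tool", "data": {"moves": [[0.001,-0.0005,0,0,0,0,0.5],[0.002,-0.0005,0,0,0,0,0.5],[0.003,-0.0005,0,0,0,0,0.5],[0.003,-0.0005,0,0,0,0,0.5]]}}

```text
t: 5.55
tool_pos: [0.4863, 0.009, 0.0319]
tool_rot: [0.002, -0.015, 1.0, -0.0]
ft_force: [8.4, -1.2, 0.5]
width: 0.0256
grip_force: 15.0
```

>>> {"op": "drive_tool", "data": {"moves": [[0.001,0,0,0,0,0,0.5],[0.002,0,0,0,0,0,0.5],[0.003,0,0,0,0,0,0.5],[0.003,0,0,0,0,0,0.5]]}}

```text
t: 5.95
tool_pos: [0.484, 0.0089, 0.0318]
tool_rot: [0.001, -0.015, 1.0, -0.0]
ft_force: [7.7, -1.3, -0.0]
width: 0.0252
grip_force: 15.0
```

>>> {"op": "drive_tool", "data": {"moves": [[0.002,0,0,0,0,0,0.5],[0.004,0,0,0,0,0,0.5],[0.006,0,0,0,0,0,0.5],[0.008,0,0,0,0,0,0.5],[0.008,0,0,0,0,0,0.5]]}}

```text
t: 6.45
tool_pos: [0.4769, 0.0087, 0.0318]
tool_rot: [0.001, -0.015, 1.0, 0.0]
ft_force: [0.6, -2.9, 8.9]
width: 0.0256
grip_force: 15.0
```

>>> {"op": "drive_tool", "data": {"moves": [[0.002,0,0,0,0,0,0.5],[0.004,0,0,0,0,0,0.5],[0.006,0,0,0,0,0,0.5],[0.006,0,0,0,0,0,0.5]]}}

```text
t: 6.85
tool_pos: [0.4727, 0.0086, 0.0318]
tool_rot: [0.001, -0.015, 1.0, 0.0]
ft_force: [2.4, -1.9, 6.9]
width: 0.0255
grip_force: 15.0
```

Out about 14.5 mm with a force near 3 N. I'll continue in small steps.

>>> {"op": "drive_tool", "data": {"moves": [[0.002,0,0,0,0,0,0.5],[0.004,0,0,0,0,0,0.5],[0.004,0,0,0,0,0,0.5]]}}

```text
t: 7.15
tool_pos: [0.4697, 0.0085, 0.0318]
tool_rot: [0.001, -0.015, 1.0, 0.0]
ft_force: [2.7, -1.2, 7.5]
width: 0.0258
grip_force: 15.0
```

>>> {"op": "drive_tool", "data": {"moves": [[0.002,0,0,0,0,0,0.5],[0.004,0,0,0,0,0,0.5],[0.004,0,0,0,0,0,0.5]]}}

```text
t: 7.45
tool_pos: [0.4667, 0.0084, 0.0318]
tool_rot: [0.001, -0.015, 1.0, 0.0]
ft_force: [2.4, -1.8, 7.1]
width: 0.0256
grip_force: 15.0
```

>>> {"op": "drive_tool", "data": {"moves": [[0.002,0,-0.001,0,0,0,0.5],[0.004,0,-0.001,0,0,0,0.5],[0.004,0,-0.001,0,0,0,0.5]]}}

```text
t: 7.75
tool_pos: [0.4627, 0.0083, 0.0319]
tool_rot: [-0.0, -0.015, 1.0, -0.0]
ft_force: [3.3, -1.4, -3.6]
width: 0.0255
grip_force: 15.0
```

>>> {"op": "drive_tool", "data": {"moves": [[0.002,0,0,0,0,0,0.5],[0.004,0,0,0,0,0,0.5],[0.004,0,0,0,0,0,0.5]]}}

```text
t: 8.05
tool_pos: [0.4597, 0.0082, 0.032]
tool_rot: [-0.0, -0.015, 1.0, -0.0]
ft_force: [3.7, -1.9, -5.1]
width: 0.0257
grip_force: 15.0
```

>>> {"op": "drive_tool", "data": {"moves": [[0.002,0,0,0,0,0,0.5],[0.004,0,0,0,0,0,0.5],[0.004,0,0,0,0,0,0.5]]}}

```text
t: 8.35
tool_pos: [0.4567, 0.0081, 0.032]
tool_rot: [-0.0, -0.015, 1.0, -0.0]
ft_force: [3.8, -2.3, -4.9]
width: 0.0253
grip_force: 15.0
```

>>> {"op": "drive_tool", "data": {"moves": [[0.002,0.0003,0.0005,0,0,0,0.5],[0.004,0.0003,0.0005,0,0,0,0.5],[0.004,0.0003,0.0005,0,0,0,0.5]]}}

```text
t: 8.65
tool_pos: [0.4543, 0.0081, 0.0319]
tool_rot: [0.0, -0.015, 1.0, -0.0]
ft_force: [3.5, -4.8, 0.5]
width: 0.0259
grip_force: 15.0
```

>>> {"op": "drive_tool", "data": {"moves": [[0.002,-0.0008,0,0,0,0,0.5],[0.003,-0.0008,0,0,0,0,0.5],[0.003,-0.0008,0,0,0,0,0.5]]}}

```text
t: 8.95
tool_pos: [0.452, 0.008, 0.0318]
tool_rot: [0.0, -0.015, 1.0, 0.0]
ft_force: [2.5, 2.1, 5.0]
width: 0.0256
grip_force: 15.0
```

>>> {"op": "drive_tool", "data": {"moves": [[0.002,0,0,0,0,0,0.5],[0.003,0,0,0,0,0,0.5],[0.003,0,0,0,0,0,0.5]]}}

```text
t: 9.25
tool_pos: [0.4496, 0.0078, 0.0318]
tool_rot: [0.0, -0.015, 1.0, 0.0]
ft_force: [3.5, 2.8, 6.6]
width: 0.0253
grip_force: 15.0
```

>>> {"op": "drive_tool", "data": {"moves": [[0.002,0,-0.0004,0,0,0,0.5],[0.003,0,-0.0004,0,0,0,0.5],[0.003,0,-0.0004,0,0,0,0.5]]}}

```text
t: 9.55
tool_pos: [0.4478, 0.0078, 0.0319]
tool_rot: [0.001, -0.015, 1.0, 0.0]
ft_force: [9.3, 3.8, -6.5]
width: 0.0256
grip_force: 15.0
```

The force is rising at 39.5 mm out, so the outer catch is near. Finer steps now.

>>> {"op": "drive_tool", "data": {"moves": [[0.001,0.0003,0.0002,0,0,0,0.5],[0.002,0.0003,0.0002,0,0,0,0.5],[0.002,0.0003,0.0002,0,0,0,0.5]], "squeeze": 20}}

```text
t: 9.85
tool_pos: [0.4468, 0.0078, 0.0319]
tool_rot: [0.001, -0.015, 1.0, -0.0]
ft_force: [11.2, 1.3, -6.1]
width: 0.0255
grip_force: 20.0
```

>>> {"op": "drive_tool", "data": {"moves": [[0.001,0,0.0003,0,0,0,0.5],[0.002,0,0.0003,0,0,0,0.5],[0.002,0,0.0003,0,0,0,0.5]]}}

```text
t: 10.15
tool_pos: [0.4452, 0.0077, 0.0318]
tool_rot: [0.001, -0.015, 1.0, 0.0]
ft_force: [8.1, 1.1, 1.7]
width: 0.0253
grip_force: 20.0
```

>>> {"op": "drive_tool", "data": {"moves": [[0.001,0,0,0,0,0,0.5],[0.002,0,0,0,0,0,0.5],[0.002,0,0,0,0,0,0.5]]}}

```text
t: 10.45
tool_pos: [0.4431, 0.0077, 0.0318]
tool_rot: [0.0, -0.015, 1.0, 0.0]
ft_force: [4.8, 1.6, 4.0]
width: 0.0253
grip_force: 20.0
```

>>> {"op": "drive_tool", "data": {"moves": [[0.001,0,0,0,0,0,0.5],[0.002,0,0,0,0,0,0.5],[0.002,0,0,0,0,0,0.5]]}}

```text
t: 10.75
tool_pos: [0.4411, 0.0076, 0.0317]
tool_rot: [-0.0, -0.015, 1.0, 0.0]
ft_force: [1.5, 1.5, 8.9]
width: 0.0255
grip_force: 20.0
```

>>> {"op": "drive_tool", "data": {"moves": [[0.001,0,-0.0003,0,0,0,0.5],[0.002,0,-0.0003,0,0,0,0.5],[0.002,0,-0.0003,0,0,0,0.5]]}}

```text
t: 11.05
tool_pos: [0.4392, 0.0076, 0.0318]
tool_rot: [-0.0, -0.015, 1.0, 0.0]
ft_force: [-0.3, 1.8, 7.6]
width: 0.0253
grip_force: 20.0
```

>>> {"op": "drive_tool", "data": {"moves": [[0.001,0,-0.0003,0,0,0,0.5],[0.002,0,-0.0003,0,0,0,0.5],[0.002,0,-0.0003,0,0,0,0.5]]}}

```text
t: 11.35
tool_pos: [0.4381, 0.0075, 0.0319]
tool_rot: [-0.0, -0.015, 1.0, -0.0]
ft_force: [3.8, 2.7, -1.4]
width: 0.0257
grip_force: 20.0
```

>>> {"op": "drive_tool", "data": {"moves": [[0.001,0,0,0,0,0,0.5],[0.0015,0,0,0,0,0,0.5],[0.0015,0,0,0,0,0,0.5]]}}

```text
t: 11.65
tool_pos: [0.4379, 0.0075, 0.032]
tool_rot: [0.001, -0.015, 1.0, -0.0]
ft_force: [10.8, 3.1, -8.5]
width: 0.0251
grip_force: 20.0
```

That is the solid stop: only 0.2 mm of travel for +7 N, stroke about 49 mm. I'll relax, release and rise.

>>> {"op": "drive_tool", "data": {"moves": [[-0.002,-0.0005,0.0005,0,0,0,0.5],[-0.002,-0.0005,0.0005,0,0,0,0.2],[-0.002,-0.0005,0.0005,0,0,0,-0.3],[-0.002,-0.0005,0.0005,0,0,0,-0.3],[-0.002,-0.0005,0.0005,0,0,0,-0.3]]}}

```text
t: 12.15
tool_pos: [0.4383, 0.0069, 0.0315]
tool_rot: [-0.0, -0.015, 1.0, -0.0]
ft_force: [-0.9, 0.2, -0.2]
width: 0.0544
grip_force: 0.0
```

>>> {"op": "drive_tool", "data": {"moves": [[0,0,-0.06,0,0,0,-0.3],[0,0,-0.13,0,0,0,-0.6],[0,0,-0.16,0,0,0,-1],[0,0,-0.16,0,0,0,-1],[0,0,-0.16,0,0,0,-1]]}}

```text
t: 12.65
tool_pos: [0.4386, 0.0072, 0.1517]
tool_rot: [0.0, -0.015, 1.0, 0.0]
ft_force: [-0.5, 1.1, 0.0]
width: 0.0897
grip_force: 0.0
```

```bash
python3 g.py .656 .0135 .11;  python3 - <<'E'
from h import *
a,_=snap('side','s3')
cv2.imwrite('pics/v5.png',cv2.resize(a[130:250,180:330],(800,600),interpolation=2)[:,:,::-1])
E
```

```text
t 12.65 pos [0.4386 0.0072 0.1517] d [ 0.2174  0.0063 -0.0417] row [-0.2899 -0.0003  0.0558] [0.     0.0001 0.0001] F [-0.5  1.1  0. ] w 0.0897
```

View pics/v5.png

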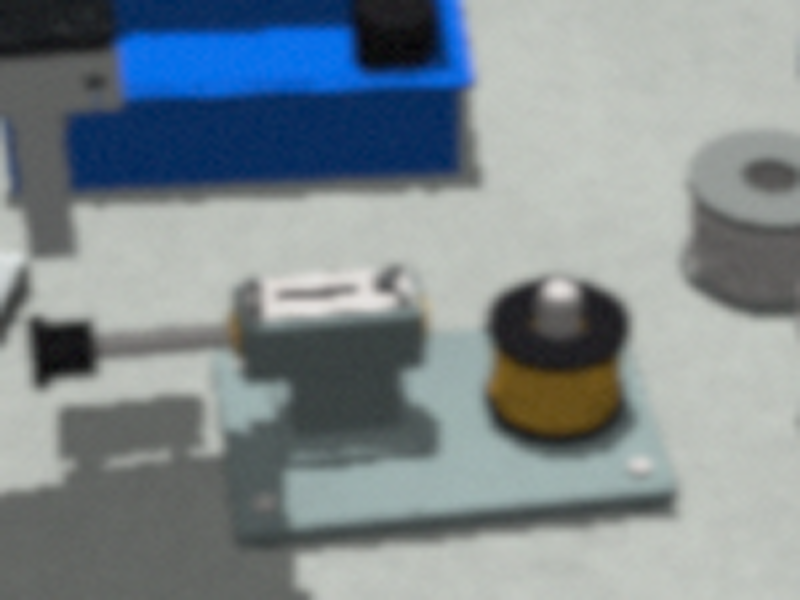

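The bolt stays out with the knob at (60,350) and its tip is clear of the spool at (557,355). Now to the spool.

>>> {"op": "drive_tool", "data": {"moves": [[-0.29,0,0,0,0,0,-1],[-0.29,0,0,0,0,0,-1],[-0.29,0,0,0,0,0,-1],[-0.29,0,0,0,0,0,-1],[-0.29,0,0,0,0,0,-1]]}}

```text
t: 13.2
tool_pos: [0.6584, 0.0137, 0.1486]
tool_rot: [-0.001, -0.015, 1.0, -0.001]
ft_force: [-1.1, -0.4, -0.3]
width: 0.0941
grip_force: 0.0
```

>>> {"op": "drive_tool", "data": {"moves": [[0,0,0,0,0,0,-1],[0,0,0.04,0,0,0,-1],[0,0,0.08,0,0,0,-1],[0,0,0.08,0,0,0,-1]]}}

```text
t: 13.6
tool_pos: [0.6526, 0.0134, 0.087]
tool_rot: [-0.004, -0.015, 1.0, -0.0]
ft_force: [0.6, -0.5, 0.2]
width: 0.0939
grip_force: 0.0
```

```bash
python3 g.py .656 .0135 -.002;  python3 - <<'E'
from h import *
a,d=snap('side','s4');P=pts('side',d);im=a.astype(int)
m=(im.max(2)<70)&(abs(P[...,2]-.074)<.006)&(P[...,0]>.61)&(P[...,0]<.7)&(abs(P[...,1])<.06)
s=P[m];print(len(s),cv2.minEnclosingCircle(s[:,:2].astype(np.float32)))
cv2.imwrite('pics/v6.png',cv2.resize(a[90:240,210:360],(600,600),interpolation=2)[:,:,::-1])
E
```

```text
t 13.6 pos [0.6526 0.0134 0.087 ] d [ 0.0034  0.0001 -0.089 ] row [-0.0054  0.      0.1187] [-0.0001 -0.0012  0.    ] F [ 0.6 -0.5  0.2] w 0.0939
248 ((0.6563555002212524, 0.01171281561255455), 0.03226481005549431)
```

View pics/v6.png

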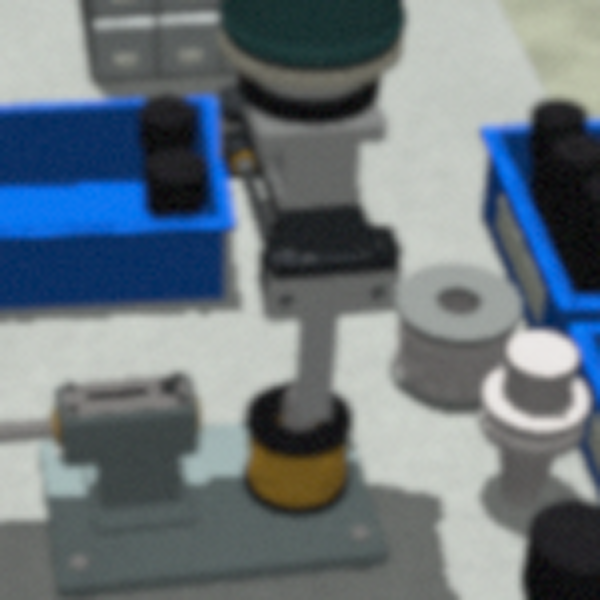

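The open fingers stand in front of and behind the spool, with the finger at (312,400) over the flange centre at (298,420). Descending.

>>> {"op": "drive_tool", "data": {"moves": [[-0.005,0,0.03,0,-0.001,0,-1],[-0.005,0,0.06,0,-0.001,0,-1],[-0.005,0,0.09,0,-0.001,0,-1],[-0.005,0,0.09,0,-0.001,0,-1]]}}

```text
t: 14.05
tool_pos: [0.6585, 0.0137, 0.023]
tool_rot: [0.002, -0.015, 1.0, -0.0]
ft_force: [-0.5, 0.4, 0.2]
width: 0.0939
grip_force: 0.0
```

```bash
python3 g.py .656 .013 -.002
```

```text
t 14.05 pos [0.6585 0.0137 0.023 ] d [-0.0025 -0.0007 -0.025 ] row [ 0.0035 -0.0008  0.0333] [-0.      0.0005  0.0001] F [-0.5  0.4  0.2] w 0.0939
```

>>> {"op": "drive_tool", "data": {"moves": [[0.002,-0.0005,0.015,0,0,0,-1],[0.002,-0.0005,0.033,0,0,0,-1],[0.002,-0.0005,0.033,0,0,0,-1]]}}

```text
t: 14.35
tool_pos: [0.6578, 0.0133, -0.0018]
tool_rot: [0.002, -0.015, 1.0, -0.0]
ft_force: [-1.4, 0.1, 0.2]
width: 0.0939
grip_force: 0.0
```

>>> {"op": "drive_tool", "data": {"moves": [[0,0,0,0,0,0,-0.8],[0,0,0,0,0,0,-0.6],[0,0,0,0,0,0,-0.2],[0,0,0,0,0,0,-0.2],[0,0,0,0,0,0,-0.2]], "squeeze": 25}}

```text
t: 14.85
tool_pos: [0.6587, 0.0134, -0.0002]
tool_rot: [0.003, -0.015, 1.0, 0.0]
ft_force: [-2.1, 1.1, 3.3]
width: 0.0657
grip_force: 24.7
```

Width 65.7 mm, so both flanges are gripped. Lifting.

>>> {"op": "drive_tool", "data": {"moves": [[0,0,-0.01,0,0,0,-0.2],[0,0,-0.02,0,0,0,-0.2],[0,0,-0.03,0,0,0,-0.2]], "squeeze": 35}}

```text
t: 15.15
tool_pos: [0.6583, 0.0132, 0.0226]
tool_rot: [0.003, -0.015, 1.0, -0.0]
ft_force: [0.5, 0.0, -3.9]
width: 0.0656
grip_force: 34.6
```

>>> {"op": "drive_tool", "data": {"moves": [[0,0,0,0,0,0,-0.2]]}}

```text
t: 15.25
tool_pos: [0.6591, 0.0133, 0.0233]
tool_rot: [0.004, -0.015, 1.0, 0.0]
ft_force: [0.3, 1.1, -3.9]
width: 0.0653
grip_force: 34.6
```

>>> {"op": "drive_tool", "data": {"moves": [[0,0,-0.04,0,0,0,-0.2],[0,0,-0.08,0,0,0,-0.2],[0,0,-0.12,0,0,0,-0.2],[0,0,-0.13,0,0,0,-0.2],[0,0,-0.13,0,0,0,-0.2]]}}

```text
t: 15.75
tool_pos: [0.6581, 0.0134, 0.1199]
tool_rot: [0.004, -0.015, 1.0, 0.0]
ft_force: [-1.0, 0.6, -3.3]
width: 0.0653
grip_force: 34.6
```

```bash
python3 g.py .495 .317 .12 87.2
```

```text
t 15.75 pos [0.6581 0.0134 0.1199] d [-1.631e-01  3.036e-01  1.000e-04] row [ 0.2052  0.4112 -0.0016] [0.0001 0.0012 0.0126] F [-1.   0.6 -3.3] w 0.0653
```

>>> {"op": "drive_tool", "data": {"moves": [[0.02,0.04,-0.002,0,0.001,0.0126,-0.2],[0.05,0.1,-0.002,0,0.001,0.0126,-0.2],[0.08,0.16,-0.002,0,0.001,0.0126,-0.2],[0.11,0.22,-0.002,0,0.001,0.0126,-0.2],[0.14,0.28,-0.002,0,0.001,0.0126,-0.2]]}}

```text
t: 16.25
tool_pos: [0.545, 0.2202, 0.1183]
tool_rot: [-0.001, 0.025, 1.0, -0.0]
ft_force: [1.3, 1.2, -3.3]
width: 0.0656
grip_force: 34.6
```

```bash
python3 g.py .495 .317 .12 87.2
```

```text
t 16.25 pos [0.545  0.2202 0.1183] d [-0.05    0.0968  0.0017] row [ 0.0729  0.1257 -0.0022] [-0.0002 -0.0003 -0.    ] F [ 1.3  1.2 -3.3] w 0.0656
```

>>> {"op": "drive_tool", "data": {"moves": [[0.025,0.045,-0.002,0,0,0,-0.2],[0.05,0.09,-0.002,0,0,0,-0.2],[0.073,0.126,-0.002,0,0,0,-0.2],[0.073,0.126,-0.002,0,0,0,-0.2],[0.073,0.126,-0.002,0,0,0,-0.2]]}}

```text
t: 16.75
tool_pos: [0.496, 0.316, 0.12]
tool_rot: [-0.001, 0.024, 1.0, -0.001]
ft_force: [0.9, 0.1, -3.6]
width: 0.0654
grip_force: 34.6
```

```bash
python3 g.py .495 .317 -.013 87.2;  python3 - <<'E'
from h import *
a,_=snap('side','s5');b,_=snap('top','t5')
v=np.hstack([cv2.resize(a[80:230,130:280],(400,400),interpolation=2),cv2.resize(b[160:300,80:220],(400,400),interpolation=2)])
cv2.imwrite('pics/v7.png',v[:,:,::-1])
E
```

```text
t 16.75 pos [0.496 0.316 0.12 ] d [-0.001  0.001 -0.133] row [0.0011 0.0015 0.1774] [-0.0002 -0.0003  0.0002] F [ 0.9  0.1 -3.6] w 0.0654
```

View pics/v7.png

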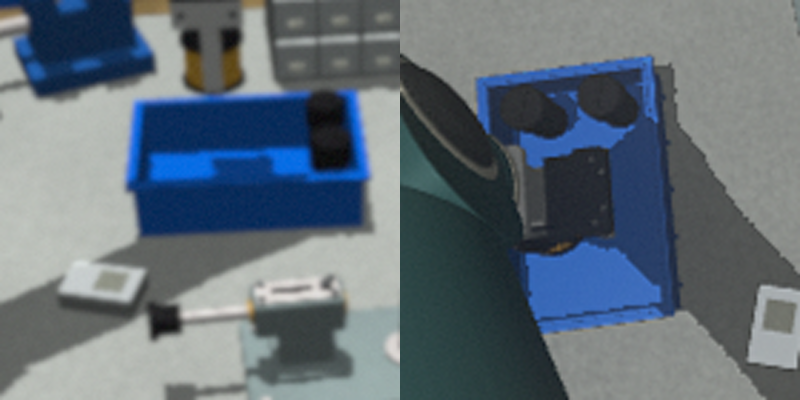

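The spool hangs upright over the middle of the bin, seen at (212,65) on the left and (560,190) on the right, clear of the sleeves. Lowering.

>>> {"op": "drive_tool", "data": {"moves": [[0.001,0.001,0.04,0,0,0,-0.2],[0.001,0.001,0.08,0,0,0,-0.2],[0.001,0.001,0.12,0,0,0,-0.2],[0.001,0.001,0.155,0,0,0,-0.2],[0.001,0.001,0.165,0,0,0,-0.2]]}}

```text
t: 17.35
tool_pos: [0.4954, 0.3146, -0.0049]
tool_rot: [-0.001, 0.025, 1.0, -0.001]
ft_force: [-0.7, 0.4, -4.2]
width: 0.0654
grip_force: 34.6
```

>>> {"op": "drive_tool", "data": {"moves": [[0,0,0.004,0,0,0,-0.2],[0,0,0.008,0,0,0,-0.2],[0,0,0.012,0,0,0,-0.2]]}}

```text
t: 17.65
tool_pos: [0.4971, 0.3171, -0.01]
tool_rot: [0.001, 0.025, 1.0, 0.001]
ft_force: [-0.3, 0.3, -3.2]
width: 0.0656
grip_force: 34.6
```

>>> {"op": "drive_tool", "data": {"moves": [[0,0,0.002,0,0,0,-0.2],[0,0,0.004,0,0,0,-0.2],[0,0,0.006,0,0,0,-0.2],[0,0,0.006,0,0,0,-0.2]]}}

```text
t: 18.05
tool_pos: [0.4963, 0.3168, -0.0155]
tool_rot: [-0.0, 0.025, 1.0, 0.0]
ft_force: [-0.1, -1.0, -4.9]
width: 0.0655
grip_force: 34.6
```

>>> {"op": "drive_tool", "data": {"moves": [[0,0,0.001,0,0,0,-0.2],[0,0,0.002,0,0,0,-0.2],[0,0,0.003,0,0,0,-0.2],[0,0,0.003,0,0,0,-0.2]]}}

```text
t: 18.45
tool_pos: [0.4962, 0.3168, -0.0179]
tool_rot: [-0.0, 0.025, 1.0, 0.0]
ft_force: [-0.9, 0.3, -3.9]
width: 0.0653
grip_force: 34.6
```

>>> {"op": "drive_tool", "data": {"moves": [[0,0,0.001,0,0,0,-0.2],[0,0,0.002,0,0,0,-0.2],[0,0,0.002,0,0,0,-0.2]]}}

```text
t: 18.75
tool_pos: [0.4963, 0.3169, -0.0182]
tool_rot: [-0.0, 0.025, 1.0, 0.0]
ft_force: [-7.8, -4.5, 19.1]
width: 0.0655
grip_force: 34.5
```

The spool is on the floor: 19 N with only 0.3 mm of travel. I'll relax the load, then release.

>>> {"op": "drive_tool", "data": {"moves": [[0,0,-0.0012,0,0,0,-0.2],[0,0,-0.0012,0,0,0,-0.3],[0,0,-0.0012,0,0,0,-0.7],[0,0,-0.0012,0,0,0,-0.9],[0,0,-0.0012,0,0,0,-0.9]], "squeeze": 10}}

```text
t: 19.25
tool_pos: [0.4964, 0.3169, -0.0184]
tool_rot: [0.0, 0.025, 1.0, 0.0]
ft_force: [-0.5, 0.4, 0.4]
width: 0.0861
grip_force: 0.0
```

>>> {"op": "drive_tool", "data": {"moves": [[0,0,0,0,0,0,-0.9],[0,0,-0.02,0,0,0,-0.9],[0,0,-0.06,0,0,0,-0.9],[0,0,-0.12,0,0,0,-0.9],[0,0,-0.18,0,0,0,-0.9]]}}

```text
t: 19.75
tool_pos: [0.4961, 0.3164, 0.1191]
tool_rot: [-0.0, 0.025, 1.0, -0.0]
ft_force: [0.2, 0.7, -0.2]
width: 0.0893
grip_force: 0.0
```

```bash
python3 g.py .4 .0065 .15
```

```text
t 19.75 pos [0.4961 0.3164 0.1191] d [-0.0961 -0.3099  0.0309] row [ 0.1075 -0.419  -0.0412] [-0.     -0.     -0.0126] F [ 0.2  0.7 -0.2] w 0.0893
```

Released cleanly. Back over the knob to push it home, using the same grip.

```bash
python3 g.py .4385 .0072 .125
```

```text
t 19.75 pos [0.4961 0.3164 0.1191] d [-0.0576 -0.3092  0.0059] row [ 0.0563 -0.4156 -0.0079] [-0.     -0.     -0.0126] F [ 0.2  0.7 -0.2] w 0.0893
```

>>> {"op": "drive_tool", "data": {"moves": [[0.056,-0.416,-0.008,0,0,-0.0126,-0.3],[0.056,-0.416,-0.008,0,0,-0.0126,-0.3],[0.056,-0.416,-0.008,0,0,-0.0126,-0.3],[0.056,-0.416,-0.008,0,0,-0.0126,-0.3],[0.056,-0.416,-0.008,0,0,-0.0126,-0.3]]}}

```text
t: 20.25
tool_pos: [0.4503, 0.0693, 0.1225]
tool_rot: [0.001, -0.015, 1.0, 0.001]
ft_force: [2.2, -0.9, -0.1]
width: 0.0612
grip_force: 0.0
```

```bash
python3 g.py .4385 .0072 .125
```

```text
t 20.25 pos [0.4503 0.0693 0.1225] d [-0.0118 -0.0621  0.0025] row [ 0.0182 -0.0822 -0.0035] [0.0002 0.0002 0.0001] F [ 2.2 -0.9 -0.1] w 0.0612
```

>>> {"op": "drive_tool", "data": {"moves": [[0.018,-0.082,-0.003,0,0,0,-0.2],[0.018,-0.082,-0.003,0,0,0,-0.2],[0.018,-0.082,-0.003,0,0,0,-0.2],[0.018,-0.082,-0.003,0,0,0,-0.2]]}}

```text
t: 20.65
tool_pos: [0.4396, 0.0099, 0.1242]
tool_rot: [0.0, -0.015, 1.0, 0.0]
ft_force: [-0.2, -0.3, 0.4]
width: 0.0563
grip_force: 0.0
```

```bash
python3 g.py .4385 .0072 .032;python3 - <<'E'
from h import *
a,d=snap('side','s6');b,e=snap('top','t6')
P=pts('side',d);im=a.astype(int)
s=P[(im.max(2)<60)&(P[...,2]>.07)&(P[...,2]<.11)&(P[...,0]>.38)&(P[...,0]<.5)&(abs(P[...,1])<.05)];print('knob',len(s),s.min(0),s.max(0))
v=np.hstack([cv2.resize(a[80:230,130:280],(400,400),interpolation=2),cv2.resize(b[160:300,80:220],(400,400),interpolation=2)])
cv2.imwrite('pics/v8.png',v[:,:,::-1])
E
```

```text
t 20.65 pos [0.4396 0.0099 0.1242] d [-0.0011 -0.0027 -0.0922] row [ 0.0017 -0.0037  0.1229] [0.0001 0.0001 0.0001] F [-0.2 -0.3  0.4] w 0.0563
knob 94 [ 0.42391825 -0.01053508  0.08131914] [0.44832835 0.01140757 0.1044029 ]
```

View pics/v8.png

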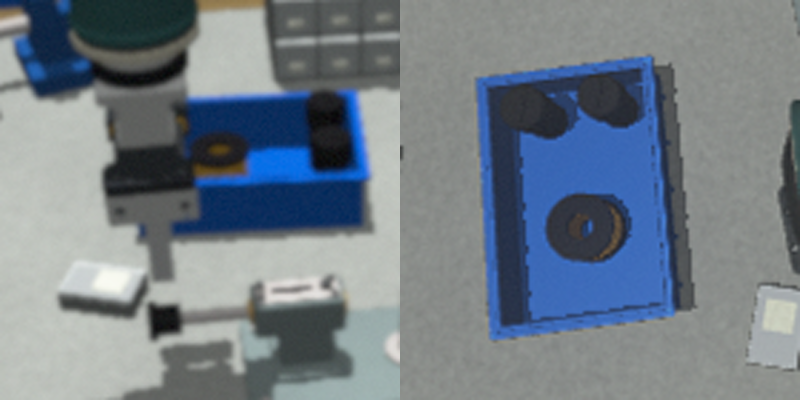

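The spool stands upright in the free part of the bin, at (585,228). The knob at (163,320) is still out, below the fingers. I'll descend and grip it.

>>> {"op": "drive_tool", "data": {"moves": [[0.001,-0.003,0.04,0,0,0,-0.2],[0.001,-0.003,0.08,0,0,0,-0.2],[0.001,-0.003,0.123,0,0,0,-0.2],[0.001,-0.003,0.123,0,0,0,-0.2],[0.001,-0.003,0.123,0,0,0,0]], "squeeze": 15}}

```text
t: 21.25
tool_pos: [0.4385, 0.0073, 0.0317]
tool_rot: [-0.001, -0.015, 1.0, -0.0]
ft_force: [0.6, 0.4, 0.4]
width: 0.0515
grip_force: 0.0
```

>>> {"op": "drive_tool", "data": {"moves": [[0,0,0,0,0,0,0.2],[0,0,0,0,0,0,0.5],[0,0,0,0,0,0,0.5],[0,0,0,0,0,0,0.5],[0,0,0,0,0,0,0.5]]}}

```text
t: 21.75
tool_pos: [0.4392, 0.0076, 0.0321]
tool_rot: [0.001, -0.015, 1.0, 0.001]
ft_force: [0.4, 4.0, 7.5]
width: 0.0255
grip_force: 15.0
```

>>> {"op": "drive_tool", "data": {"moves": [[-0.001,0.0005,-0.0003,0,0,0,0.5],[-0.002,0.0005,-0.0003,0,0,0,0.5],[-0.004,0.0005,-0.0003,0,0,0,0.5],[-0.004,0.0005,-0.0003,0,0,0,0.5]]}}

```text
t: 22.15
tool_pos: [0.4421, 0.0077, 0.0321]
tool_rot: [0.001, -0.015, 1.0, 0.0]
ft_force: [-0.1, 2.0, 6.4]
width: 0.0256
grip_force: 15.0
```

>>> {"op": "drive_tool", "data": {"moves": [[-0.001,0,0,0,0,0,0.5],[-0.002,0,0,0,0,0,0.5],[-0.003,0,0,0,0,0,0.5],[-0.003,0,0,0,0,0,0.5]]}}

```text
t: 22.55
tool_pos: [0.445, 0.0077, 0.0321]
tool_rot: [0.001, -0.015, 1.0, 0.0]
ft_force: [3.6, 2.7, 5.0]
width: 0.0255
grip_force: 15.0
```

The spring has it now (+x force). I'll follow it inward.

>>> {"op": "drive_tool", "data": {"moves": [[-0.006,0,0,0,0,0,0.5],[-0.012,0,0,0,0,0,0.5],[-0.018,0,0,0,0,0,0.5],[-0.024,0,0,0,0,0,0.5],[-0.024,0,0,0,0,0,0.5]]}}

```text
t: 23.05
tool_pos: [0.4633, 0.0083, 0.0321]
tool_rot: [0.001, -0.015, 1.0, 0.0]
ft_force: [2.8, 2.8, 8.4]
width: 0.0255
grip_force: 15.0
```

>>> {"op": "drive_tool", "data": {"moves": [[-0.004,0,0,0,0,0,0.5],[-0.008,0,0,0,0,0,0.5],[-0.012,0,0,0,0,0,0.5],[-0.014,0,0,0,0,0,0.5],[-0.014,0,0,0,0,0,0.5]]}}

```text
t: 23.55
tool_pos: [0.4735, 0.0086, 0.0321]
tool_rot: [0.001, -0.015, 1.0, 0.0]
ft_force: [3.6, 3.3, 7.0]
width: 0.0251
grip_force: 15.0
```

>>> {"op": "drive_tool", "data": {"moves": [[-0.002,0.0003,-0.0003,0,0,0,0.5],[-0.004,0.0003,-0.0003,0,0,0,0.5],[-0.006,0.0003,-0.0003,0,0,0,0.5],[-0.006,0.0003,-0.0003,0,0,0,0.5]]}}

```text
t: 23.95
tool_pos: [0.4772, 0.0087, 0.0321]
tool_rot: [0.0, -0.015, 1.0, 0.0]
ft_force: [1.0, 0.8, 9.1]
width: 0.026
grip_force: 15.0
```

>>> {"op": "drive_tool", "data": {"moves": [[-0.002,0,0,0,0,0,0.5],[-0.004,0,0,0,0,0,0.5],[-0.004,0,0,0,0,0,0.5]]}}

```text
t: 24.25
tool_pos: [0.4797, 0.0088, 0.032]
tool_rot: [-0.0, -0.015, 1.0, 0.0]
ft_force: [-3.1, 1.8, 11.4]
width: 0.0254
grip_force: 15.0
```

Now the home catch, in small steps and with a firmer grip.

>>> {"op": "drive_tool", "data": {"moves": [[-0.001,0,-0.0005,0,0,0,0.5],[-0.002,0,-0.0005,0,0,0,0.5],[-0.003,0,-0.0005,0,0,0,0.5],[-0.003,0,-0.0005,0,0,0,0.5]], "squeeze": 20}}

```text
t: 24.65
tool_pos: [0.4822, 0.0088, 0.0322]
tool_rot: [0.0, -0.015, 1.0, 0.0]
ft_force: [2.4, 3.2, 2.2]
width: 0.0253
grip_force: 20.0
```

>>> {"op": "drive_tool", "data": {"moves": [[-0.001,0,0,0,0,0,0.5],[-0.002,0,0,0,0,0,0.5],[-0.002,0,0,0,0,0,0.5]]}}

```text
t: 24.95
tool_pos: [0.484, 0.0089, 0.0322]
tool_rot: [0.0, -0.015, 1.0, 0.0]
ft_force: [6.1, 1.8, -0.5]
width: 0.0256
grip_force: 20.0
```

>>> {"op": "drive_tool", "data": {"moves": [[-0.001,0,0,0,0,0,0.5],[-0.002,0,0,0,0,0,0.5],[-0.003,0,0,0,0,0,0.5],[-0.003,0,0,0,0,0,0.5]]}}

```text
t: 25.35
tool_pos: [0.4864, 0.009, 0.0322]
tool_rot: [0.001, -0.015, 1.0, 0.0]
ft_force: [7.7, 2.7, -2.6]
width: 0.0253
grip_force: 20.0
```

>>> {"op": "drive_tool", "data": {"moves": [[-0.001,0,0,0,0,0,0.5],[-0.002,0,0,0,0,0,0.5],[-0.002,0,0,0,0,0,0.5]]}}

```text
t: 25.65
tool_pos: [0.4873, 0.009, 0.0322]
tool_rot: [-0.0, -0.015, 1.0, 0.0]
ft_force: [3.3, 2.7, 2.2]
width: 0.0255
grip_force: 20.0
```

>>> {"op": "drive_tool", "data": {"moves": [[-0.001,0,0,0,0,0,0.5],[-0.002,0,0,0,0,0,0.5],[-0.002,0,0,0,0,0,0.5]]}}

```text
t: 25.95
tool_pos: [0.4873, 0.009, 0.0321]
tool_rot: [-0.001, -0.015, 1.0, 0.0]
ft_force: [-7.7, 2.5, 13.0]
width: 0.0251
grip_force: 20.0
```

Solid stop at the home position (0.4873, where it began). Relax, release, rise.

>>> {"op": "drive_tool", "data": {"moves": [[0.0013,0,-0.0006,0,0,0,0.5],[0.0013,0,-0.0006,0,0,0,0.2],[0.0013,0,-0.0006,0,0,0,-0.3],[0.0013,0,-0.0006,0,0,0,-0.3],[0.0013,0,-0.0006,0,0,0,-0.3]]}}

```text
t: 26.45
tool_pos: [0.4877, 0.0088, 0.0326]
tool_rot: [-0.0, -0.015, 1.0, 0.0]
ft_force: [-0.2, 1.2, -0.0]
width: 0.0542
grip_force: 0.0
```

>>> {"op": "drive_tool", "data": {"moves": [[0,0,-0.06,0,0,0,-0.3],[0,0,-0.12,0,0,0,-0.3],[0,0,-0.18,0,0,0,-0.3],[0.1,0,-0.2,0,0,0,-0.3],[0.1,0,-0.2,0,0,0,-0.3]]}}

```text
t: 26.95
tool_pos: [0.4112, 0.0064, 0.1836]
tool_rot: [0.001, -0.015, 1.0, 0.0]
ft_force: [-0.1, -0.1, -0.3]
width: 0.061
grip_force: 0.0
```

>>> {"op": "drive_tool", "data": {"moves": [[0,0.05,0,0,0,0,-0.3],[0,0.1,0,0,0,0,-0.3],[0,0.13,0,0,0,0,-0.3],[0,0.13,0,0,0,0,-0.3],[0,0.13,0,0,0,0,-0.3]]}}

```text
t: 27.45
tool_pos: [0.4098, 0.1038, 0.1825]
tool_rot: [-0.0, -0.015, 1.0, -0.0]
ft_force: [0.5, -0.5, -1.2]
width: 0.0612
grip_force: 0.0
```

```bash
python3 - <<'E'
from h import *
a,d=snap('side','s7')
def knob(f):
    z=np.load(f'pics/{f}.npz');P=pts('side',z['d']);im=z['im'].astype(int)
    s=P[(im.max(2)<60)&(P[...,2]>.07)&(P[...,2]<.11)&(P[...,0]>.38)&(P[...,0]<.53)&(abs(P[...,1])<.05)];print(f,'knob',len(s),s.min(0),s.max(0))
knob('side0');knob('s7');s,_=st();print(s['t'],s['ft_force'],s['tool_pos'])
cv2.imwrite('pics/v9.png',cv2.resize(a[90:250,130:330],(800,600),interpolation=2)[:,:,::-1])
E
```

```text
side0 knob 86 [ 0.47271095 -0.00856457  0.07891674] [0.49500716 0.01070921 0.10263721]
s7 knob 111 [ 0.47013096 -0.0104826   0.07575701] [0.49500573 0.01170394 0.10419514]
27.5 [ 0.01840279 -0.43565925 -0.18940638] [0.40983061 0.10334837 0.18255265]
```

View pics/v9.png

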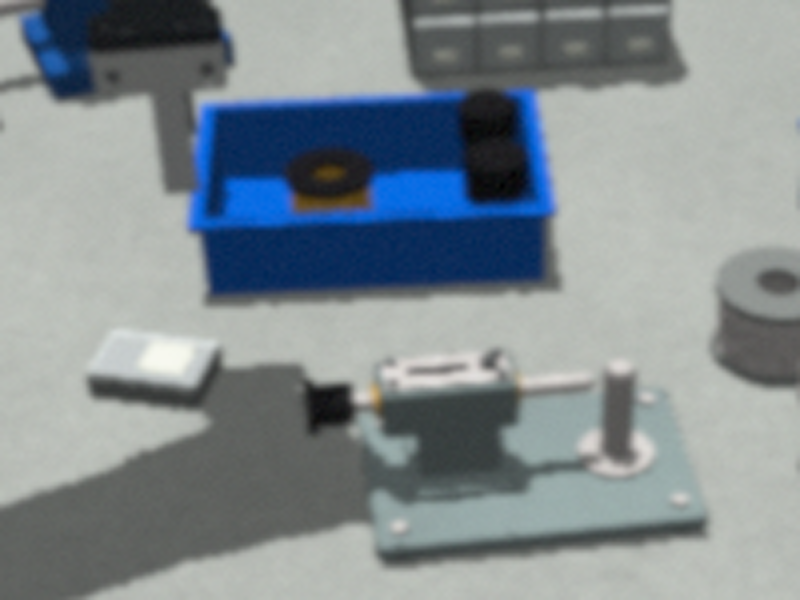

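The knob is home at (325,405), the spool stands upright in the bin at (330,180), the spindle is bare and the hand is clear. Handing in.

```bash
python3 -c "
from plant import *
print(hand_in())"
```

```text
the job is handed in; nothing more can be done
None
```

The job is handed in, though no verdict came back: the spool stands upright and released in the blue bin, the bolt is pushed home, and the last picture shows the stand and nearby things in place and the arm clear, at about 27.5 s of the 67 s allowed.

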